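Close the battery bay of the work lamp

ROBOT

A 6-joint arm with a two-finger parallel gripper is mounted at the origin on a cart in front of the work surface, level with it; the furniture and walls round the work are solid. World frame = base frame: x ahead of the robot, y to its left, z up, the work surface at z = 0. Lengths are in m, angles in degrees, forces in N, time in s.
With the tool pointing down it reaches from about 0.3 to 0.75 m from the base axis. Payload 8.5 kg.
Tool frame: the origin (TCP) lies on the centre line of the jaws, within the pads' length; the fingertips stand manip.finger_overhang ahead of it and the grasp point (between the pads) lies 11 mm behind it (manip.finger_overhang is the distance from the TCP to the fingertips, in m); z points along the fingers, y is the line along which they close (so a half turn about z gives the same grasp; the last joint's range is limited). The gripper opens to 85 mm and grips with 20 to 120 N. Pads are 22 mm wide; open, the fingers measure 114 mm over their backs; the gripper's body (76 mm by 85 mm) begins 54 mm behind the grasp point. The pads swing forward as they close: fully open they stand 13 mm farther back than shut.
Start: joints at [51.664, 21.807, 74.336, -0, 83.858, -12.336], TCP at [0.241, 0.494, 0.239] pointing down, gripper open.
Joint ranges: [-178.18, 178.18], [-50.72, 133.34], [12.68, 142.11], [-81.47, 261.47], [9.98, 163.14], [-165.26, 165.26]. Speed limits (degrees/s): [136.94, 136.94, 180, 180, 180, 180].

INTERFACE

Orientations are given as [roll, pitch, yaw] about the fixed x, y, z axes, in that order (R = Rz(yaw) Ry(pitch) Rx(roll)).
In Python, from workcell import manip gives the robot as it stands.
- The arm moves only by the tool shift_gripper, called after "Emit:" as name(argument=value, ...) on one line, values as JSON. Schema: {"type":"object","properties":{"offsets":{"type":"string"},"squeeze":{"type":"number"},"only":{"type":"string"},"quiet":{"type":"boolean"},"lines":{"type":"string"}},"required":["offsets"],"additionalProperties":false}. offsets is a string of 1 to 5 rows, parted by semicolons, with the numbers parted by spaces; each row has 7 numbers: dx, dy, dz in units of 20 mm, then a rotation vector rx, ry, rz in units of 5 degrees, then the finger opening in m; each row is the pose to reach, as a shift and turn from the pose commanded when the call began, along the tool's axes at that moment; what a row does not reach only later rows make up. A row lasts 1/8 s, in which the tool goes at most 0.0625 m and 10.7 degrees, less where a joint would pass 70% of its speed; a pose out of reach is approached as far as the arm can. The fingers move at their own pace and stop on an object; squeeze is the grip in N (left out, the last holds). Time passes only in rows, so rows that do not move let the fingers close. The tool returns the time, the measured TCP pose, the force, the opening and the grip force at its end. only (a regular expression) keeps the lines of the reply that match it, lines (a string "A,B") keeps lines A to B, and quiet returns only ok. Input that does not fit is refused with a message, and nothing moves.
- manip.get_state(): the state, without advancing time (a new reading comes with each control period).
- manip.grab_frame(name): name is "scene" or "side" or "wrist"; returns a dict with "image" (480x640x3 uint8, red, green, blue), "vertical_fov" (degrees; the focal length in pixels is half the picture's height over the tangent of half this angle, whatever the lens; pixels are square), "cx", "cy" (the principal point, pixels), "k1" (the pictures are not rectified: a ray, as slopes to the right and down, at radius r is drawn at 1 + k1 r^2 times it, then the intrinsics apply), "R" (3x3) and "t" (3): a world point X has camera coordinates R X + t; the wrist camera has in their place "mount" (4x4, takes a point from camera to tool coordinates, whose origin is the TCP and whose axes are the flange's). Camera axes: x right, y down, z forward; pixel columns grow to the right and rows downward; lengths in m; the calibration is good to about 2 mm. A picture is of the moment at which its call begins: read the wrist's pose just before it. There is no depth.
- manip.job_done(): hands the job in; it is judged then, once.
The state is a dict: "time_s": time; "joints": joint angles; "dq": joint speeds; "effort": joint torques, N m; "tool_pos": TCP position; "eef_rot": TCP orientation; "ft_force": force on the tool from outside, world axes, zero at the start; "torque": the same for the moment, N m; "opening": finger opening in m; "finger_force": force on a finger pad.
Only numpy, scipy, OpenCV 4.12 (cv2) and the standard library are available. Lean on these libraries where they do the work, as an engineer would, in place of code of your own. Each camera call takes 0.05 s, during which the arm holds its last target. There are 200 camera calls.

TASK

Close the battery bay of the orange work lamp with its own orange cover; the wider blue cover belongs to another lamp, so leave it lying where it is. Hold the cover with its back edge raised, hook its front lip under the bridge at the end of the bay, then pivot the back down until the spring catch snaps over it and the cover is shut flat, and let go.

Things in the scene. Friction and masses are not known exactly. Their poses are not given: they have to be found in the camera images.
- lamp: Orange lamp fixed face down on the bench, 150x100 mm, top z=50. Origin: centre at bench level, x to its catch end. Open bay x -36..36, y -28..28, cells inside below the top. Bridge at the -x end: slot opening to +x, mouth x=-45, z 50..62, 64 wide, back wall x=-63; bridge top z=66. Cheeks stop the cover's shoulders at x=-45. Shut cover: origin x -58..-53, y 0 +-6, z 50, axes as the lamp's
- orange_cover: Orange cover (mm), 70 g, flat on the bench, grip up. Origin: middle of the lip's front edge, underside; x from lip to back, z up. Lip x 0..13, 52 wide, 4 thick, underside level with the plate's. Plate x 13..103, 76 wide, 5 thick. Grip: fin along x on top, 12 thick in y, x 36..80, y=0, top z=30. Tilted 15 to 20 degrees, lip low, it goes fully into the slot, back edge clear over the catch
- blue_cover: Blue cover of another lamp, flat on the bench, grip up; shaped like the orange cover, origin and axes the same, but plate 94 mm wide and lip 76 mm wide, too wide for the slot. A blue bench vise, 0.17 m high, stands at x 0.18..0.47, y -0.15..0.04: carry things over or round it. A wall shelf overhangs x > 0.66 from z = 0.47 up; a grinder 0.3 m high stands at x 0.33..0.52, y > 0.37
- catch (a joint): Black spring catch on the lamp, 26 wide at y=0, x 41..58, up to z=73 (mm, lamp frame). Value: m pushed back to lamp +x, 0 at rest, at most 0.012. Ramp in front, 30 degrees off upright, lower end x=41.5, z=57. The cover's back edge pressed down on it (5 to 15 N) pushes it back 4 to 8 mm; it springs to 0 over the cover's top once that is down. 2 N at rest + 250 N/m

How it is judged (in metres and radians):
On the way:
1. the lip of the orange cover is in the slot under the bridge while its back edge is still raised (x of orange_cover in the frame of lamp between -0.066 and -0.05 m and y of orange_cover in the frame of lamp between -0.012 and 0.012 m and z of orange_cover in the frame of lamp between 0.047 and 0.06 m and angle between orange_cover's own z axis and vertical between 0.08 and 0.7 rad), for 0.1 s.
At the end, for the whole second after the job is handed in: The orange cover is shut on the lamp: lip under the bridge (its edge 50 to 66 mm from the lamp's centre, within 12 mm of the middle line), flat on the case top within 6 mm and about 3 degrees, in line with the lamp within about 10 degrees, the catch back at rest within 2 mm, and everything still (x of orange_cover in the frame of lamp between -0.066 and -0.05 m and y of orange_cover in the frame of lamp between -0.012 and 0.012 m and z of orange_cover in the frame of lamp between 0.047 and 0.056 m and angle between orange_cover's own z axis and vertical below 0.06 rad and angle between the x axis of orange_cover and the x axis of lamp, either way round below 0.17 rad and value of joint catch below 0.002 m and linear speed of orange_cover below 0.02 m/s); the robot touches nothing.
It fails at once if the blue cover is moved more than 40 mm (distance of blue_cover from where it was at the start of the episode above 0.04 m).
It also fails if it takes over 45 s, if anything falls off the work surface, if the arm or the gripper's body presses on something with over 40 N, if the wrist force passes 120 N, or if a joint passes its speed limit or range.

## Working session

There is one attempt and no reset: what is moved stays moved. The work goes in short steps, Python scripts to look and compute and a tool call to move; the robot and the scene stay as the last step left them, time stands still between calls to the robot, and variables do not carry over. Pictures are saved under pics/ and viewed, at most 13 in all, crops included, and the job is handed in when it is done.

```bash
mkdir -p pics; ls; python3 - <<'E'
from workcell import manip
import cv2,json
import numpy as np
s=manip.get_state();print(s);print(manip.finger_overhang)
for n in("scene","side","wrist"):
    f=manip.grab_frame(n);cv2.imwrite(f"pics/{n}0.png",f["image"][:,:,::-1])
    print(n,{k:(np.round(v,4).tolist() if hasattr(v,'__len__') else v) for k,v in f.items() if k!="image"})
    np.save(f"pics/{n}0.npy",{**f,"tp":s["tool_pos"],"er":s["eef_rot"]},allow_pickle=True)
E
```

```text
pics
workcell.py
{'time_s': 0.0, 'joints': array([ 5.16645141e+01,  2.18418452e+01,  7.43872012e+01, -7.49348704e-04,
        8.38552220e+01, -1.23363324e+01]), 'dq': array([ 0.01701619, -0.08618702, -0.01340236,  0.06105794, -0.05054892,
       -0.17568708]), 'effort': array([-9.16439203e-04, -4.48474860e+01, -2.31273437e+01, -2.86290315e-04,
        4.90058665e-03, -1.73108486e-05]), 'tool_pos': array([0.24092613, 0.49410718, 0.23868933]), 'eef_rot': array([-1.79917518e+02, -1.72761916e-02,  1.54000915e+02]), 'ft_force': array([-0.1960259 , -0.18905299, -0.43657022]), 'torque': array([-0.00271833,  0.01672365,  0.00641688]), 'finger_force': 0.0, 'opening': 0.08543842292471965}
0.008
scene {'vertical_fov': 45.45493714967305, 'cx': 314.8173320386846, 'cy': 241.64433572048438, 'k1': -0.1321505178843458, 'R': [[0.5405, -0.8413, 0.0094], [-0.4432, -0.2941, -0.8468], [0.7152, 0.4535, -0.5319]], 't': [-0.2511, 0.2081, 0.9068]}
side {'vertical_fov': 42.761005753276976, 'cx': 318.155696924224, 'cy': 234.16335472702113, 'k1': -0.05462654261012042, 'R': [[0.858, -0.5135, -0.0092], [-0.2997, -0.4861, -0.8209], [0.4171, 0.7071, -0.571]], 't': [-0.3658, 0.1404, 1.0716]}
wrist {'vertical_fov': 62.67454022094183, 'cx': 317.065554224427, 'cy': 236.25606970530328, 'k1': 0.007611833593197596, 'mount': [[0.0006, -0.9587, -0.2844, 0.072], [1.0, 0.0006, 0.0002, 0.0], [-0.0, -0.2844, 0.9587, -0.1355], [0.0, 0.0, 0.0, 1.0]]}
```

View pics/scene0.png

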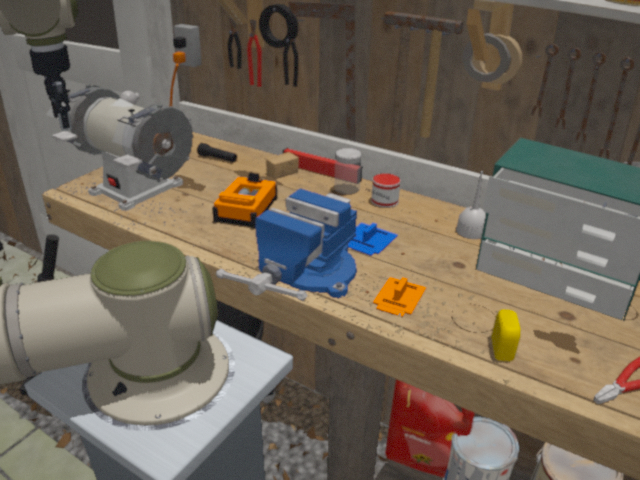

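View pics/side0.png

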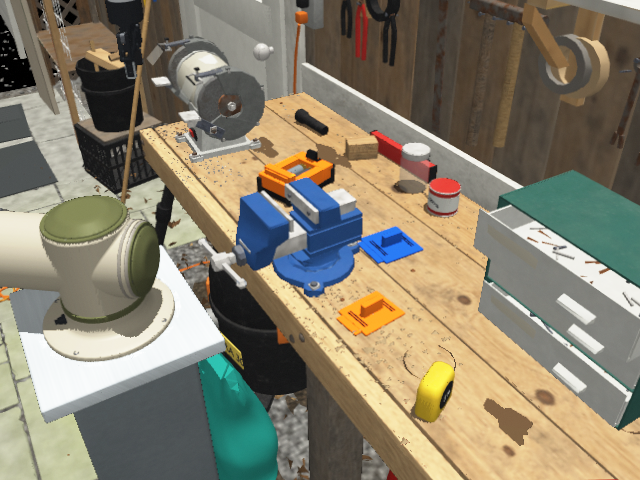

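The scene view shows the orange cover near (400,295), the lamp near (247,200) with its catch at (254,178), and the blue cover at (370,238). In the side view the orange cover is near (372,312), the lamp near (297,175) and the catch at (313,155). I'll enlarge these to read off corners.

```bash
python3 - <<'E'
import cv2,numpy as np
P=[("scene",362,265),("scene",205,160),("side",330,280),("side",250,140)]
out=np.zeros((600,800,3),np.uint8)
for i,(n,x,y) in enumerate(P):
    im=cv2.imread(f"pics/{n}0.png")[y:y+60,x:x+80]
    im=cv2.resize(im,(400,300),interpolation=cv2.INTER_CUBIC)
    for k in range(0,80,10):
        cv2.putText(im,str(x+k),(k*5,8),0,.3,(255,255,255),1);cv2.line(im,(k*5,10),(k*5,14),(255,255,255),1)
    for k in range(0,60,10): cv2.putText(im,str(y+k),(0,k*5+4),0,.3,(255,255,255),1)
    out[300*(i//2):300*(i//2)+300,400*(i%2):400*(i%2)+400]=im
cv2.imwrite("pics/c1.png",out)
E
```

```text
(no output)
```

View pics/c1.png

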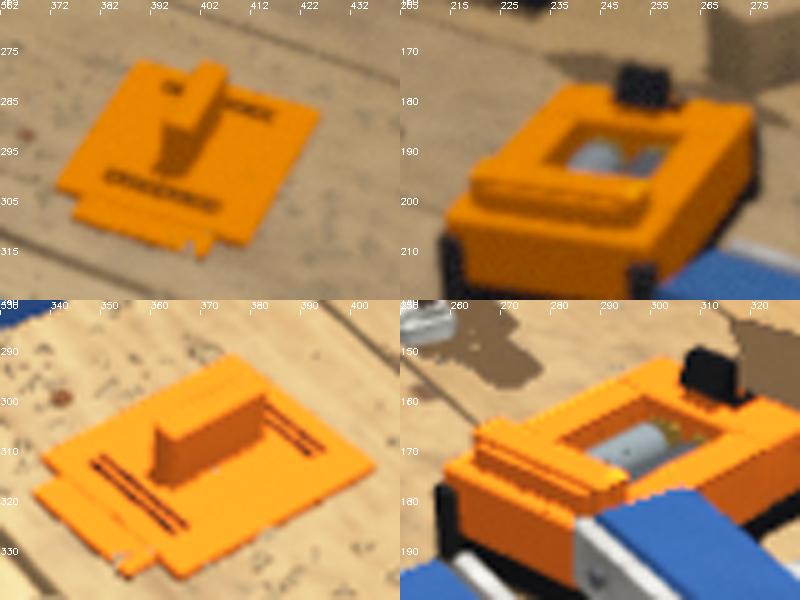

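Read off: orange cover with its lip towards the lower left (plate corners in scene (390,277), (426.4,287), (373,302.4), (411.4,314)). The lamp has its bridge nearest the robot and its catch away from it. Next I'll fit planar poses to these corners.

```bash
cat > h.py <<'E'
import numpy as np,cv2
from scipy.optimize import least_squares
from scipy.spatial.transform import Rotation as Ro
def cam(f):
    fl=240/np.tan(np.radians(f["vertical_fov"]/2));K=np.array([[fl,0,f["cx"]],[0,fl,f["cy"]],[0,0,1]])
    return K,np.array([f["k1"],0,0,0,0.])
def RT(f,pos=None,rot=None):
    if "mount" not in f: return np.array(f["R"]),np.array(f["t"])
    T=np.eye(4);T[:3,:3]=Ro.from_euler("xyz",rot,degrees=True).as_matrix();T[:3,3]=pos
    W=np.linalg.inv(T@np.array(f["mount"]));return W[:3,:3],W[:3,3]
def proj(f,X,pos=None,rot=None):
    K,d=cam(f);R,t=RT(f,pos,rot)
    return cv2.projectPoints(np.float64(X).reshape(-1,3),cv2.Rodrigues(R)[0],t,K,d)[0][:,0]
def fit(obs,x0):
    # obs: list (frame,pos,rot,pts3(mm),pix)
    def w(p,pts):
        pts=np.array(pts)/1e3;c,s=np.cos(p[2]),np.sin(p[2])
        return np.c_[p[0]+c*pts[:,0]-s*pts[:,1],p[1]+s*pts[:,0]+c*pts[:,1],pts[:,2]]
    fun=lambda p:np.concatenate([(proj(f,w(p,P),a,b)-np.array(q)).ravel() for f,a,b,P,q in obs])
    r=least_squares(fun,x0,loss="soft_l1");return r.x,fun(r.x).reshape(-1,2)
E
python3 - <<'E'
from h import *
L=lambda n:np.load(f"pics/{n}0.npy",allow_pickle=True).item()
S,D=L("scene"),L("side")
P=[(103,38,5),(103,-38,5),(13,38,3),(13,-38,3),(0,26,3),(0,-26,3)]
qs=[(390,277),(426.4,287),(373,302.4),(411.4,314),(376.4,308.4),(403,316.6)]
qd=[(377,290.8),(405.2,313.2),(338.4,311.6),(366,335.6),(336.6,318.4),(355.4,335.4)]
PL=[(75,50,50),(75,-50,50),(-75,50,50),(-75,-50,50),(36,28,50),(36,-28,50)]
ls=[(238,177),(276.4,182),(214,203),(255,209.4),(239.6,184.4),(262.6,187)]
PD=[(75,50,50),(-75,50,50)];ld=[(302,151),(258.6,173.6)]
np.set_printoptions(precision=4,suppress=True)
for nm,A,x0 in (("cover",[[(S,0,0,P,qs)],[(D,0,0,P,qd)],[(S,0,0,P,qs),(D,0,0,P,qd)]],(.3,-.25,0)),("lamp",[[(S,0,0,PL,ls)],[(S,0,0,PL,ls),(D,0,0,PD,ld)]],(.4,.2,0))):
  for o in A:
    x,r=fit(o,x0);print(nm,x[:2],np.degrees(x[2]),np.abs(r).max(0));
  print(r.T)
E
```

```text
cover [ 0.3359 -0.2437] 6.049915195177626 [0.3332 0.4894]
cover [ 0.3343 -0.2446] 5.573690408063525 [0.6994 0.4732]
cover [ 0.3349 -0.2441] 5.79365410322727 [0.6782 0.8056]
[[ 0.0156  0.5384 -0.2342  0.287  -0.2301  0.012  -0.0349  0.6782 -0.4426
   0.2094 -0.2674  0.1818]
 [-0.1442  0.4513  0.4665  0.8056  0.2559  0.372  -0.6322 -0.5684 -0.3372
   0.1029 -0.323  -0.3978]]
lamp [0.4942 0.2099] 17.797776181810196 [0.7953 1.2213]
lamp [0.4943 0.2095] 18.065053971647366 [1.1861 1.3235]
[[-0.2083  0.1491 -0.5121  0.5238  0.8588  0.0175  0.2306 -1.1861]
 [-0.7365 -0.9734  1.3235  0.6623 -0.2534 -0.0597 -0.855  -0.0486]]
```

```bash
cat >> h.py <<'E'
def tgt(pos,rot):
    from workcell import manip
    s=manip.get_state();R=Ro.from_euler("xyz",s["eef_rot"],degrees=True)
    d=R.inv().apply(np.array(pos)-s["tool_pos"]);v=(R.inv()*Ro.from_euler("xyz",rot,degrees=True)).as_rotvec(degrees=True)
    print("shift",np.round(d,4),"rot",np.round(v,2),"|d|",np.linalg.norm(d).round(3))
E
python3 -c "
from h import *
tgt([.26,.29,.26],[180,0,176]);tgt([.44,.2,.26],[180,0,198])"
```

```text
shift [-0.1066 -0.1752 -0.021 ] rot [ -0.06  -0.03 -22.  ] |d| 0.206
shift [-0.3078 -0.1772 -0.021 ] rot [-5.0e-02 -4.0e-02 -4.4e+01] |d| 0.356
```

The manual's scale: shifts go in units of 20 mm and turns go in units of 5 degrees. Converting my numbers, -0.175 m is -8.75, -0.167 m is -8.35, -44 degrees is -8.8.

Emit:
shift_gripper(offsets="-1.35 -2.2 -1 0 0 -2 0.085;-2.65 -4.4 -1 0 0 -4 0.085;-4 -6.6 -1 0 0 -6 0.085;-5.35 -8.75 -1 0 0 -7.6 0.085;-8.35 -8.75 -1 0 0 -8.8 0.085")

```text
time_s: 0.78
tool_pos: [0.3129, 0.2621, 0.2598]
eef_rot: [180.0, 0.0, -161.7]
ft_force: [0.7, 1.4, 0.9]
opening: 0.0844
finger_force: 0.0
```

```bash
python3 -c "
from h import *
tgt([.44,.2,.26],[180,0,198])"
```

```text
shift [-0.1012 -0.0989 -0.0002] rot [0.02 0.01 0.3 ] |d| 0.141
```

Converted, -0.101 m is -5.05, -0.099 m is -4.95.

Emit:
shift_gripper(offsets="-2 -2 0 0 0 0 0.085;-4 -4 0 0 0 0 0.085;-5.05 -4.95 0 0 0 0 0.085;-5.05 -4.95 0 0 0 0 0.085;-5.05 -4.95 0 0 0 0 0.085")

```text
time_s: 1.4
tool_pos: [0.4404, 0.2011, 0.2592]
eef_rot: [180.0, -0.0, -162.0]
ft_force: [0.1, 1.0, -0.2]
opening: 0.0851
finger_force: 0.0
```

```bash
cat > snap.py <<'E'
import sys;from workcell import manip;from h import *
def snap(cam,name):
    s=manip.get_state();f=manip.grab_frame(cam)
    np.save(f"pics/{name}.npy",{**f,"tp":s["tool_pos"],"er":s["eef_rot"]},allow_pickle=True)
    cv2.imwrite(f"pics/{name}.png",f["image"][:,:,::-1]);print(s["tool_pos"],s["eef_rot"])
if __name__=="__main__": snap(*sys.argv[1:])
E
python3 snap.py wrist w1
```

```text
[0.44041285 0.20112817 0.25917895] [ 1.79986951e+02 -4.15392838e-02 -1.61984247e+02]
```

View pics/w1.png

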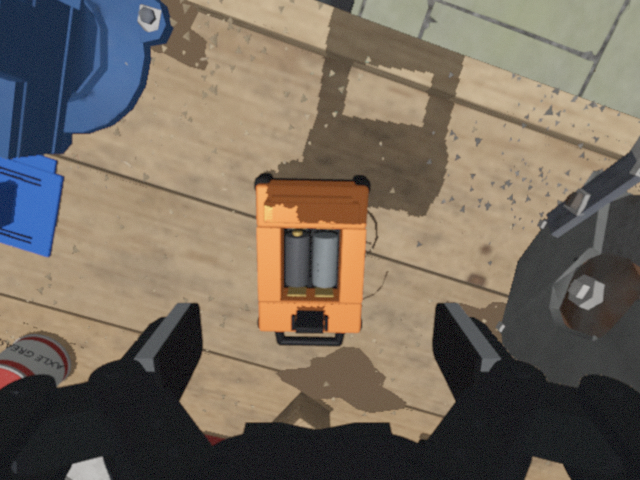

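The wrist view shows the lamp from above, bridge at the top (about y 205–225), bay (282–341, 229–301) and catch at (310,320). I'll enlarge it for the corners.

```bash
python3 - <<'E'
import cv2
im=cv2.imread("pics/w1.png")[170:350,240:390]
im=cv2.resize(im,None,fx=3.333,fy=3.333,interpolation=cv2.INTER_CUBIC)
for k in range(0,150,10): cv2.putText(im,str(240+k),(int(k*3.333),8),0,.28,(0,0,0),1);cv2.line(im,(int(k*3.333),10),(int(k*3.333),15),(0,0,0),1)
for k in range(0,180,10): cv2.putText(im,str(170+k),(0,int(k*3.333)+3),0,.28,(0,0,0),1)
cv2.imwrite("pics/c2.png",im)
E
```

```text
(no output)
```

View pics/c2.png

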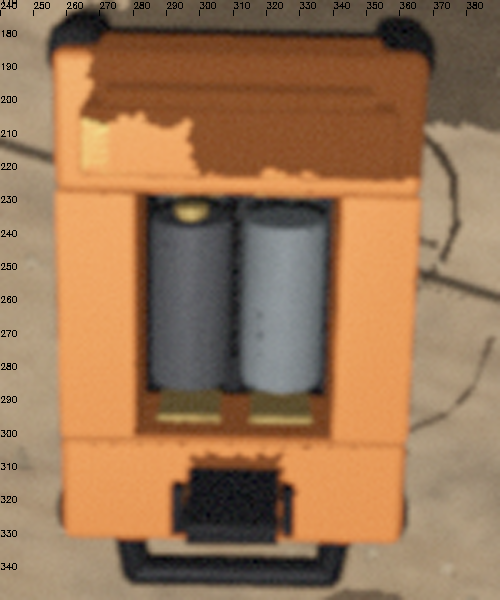

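```bash
python3 - <<'E'
from h import *
np.set_printoptions(precision=4,suppress=True)
w=np.load("pics/w1.npy",allow_pickle=True).item()
P=[(75,-50,50),(75,50,50),(36,-28,50),(36,28,50),(-36,-28,50),(-36,28,50)]
q=[(258.9,332),(360.9,332.9),(281.1,300.2),(339.3,301.4),(281.1,227.9),(342,229.1)]
x,r=fit([(w,w["tp"],w["er"],P,q)],(.49,.21,.31));print(x,np.degrees(x[2]));print(r.T)
c,s=np.cos(x[2]),np.sin(x[2])
for p in [(-45,0,66),(-75,50,50),(-75,-50,50),(41,0,73),(58,13,73)]:
    print(p,proj(w,[x[0]+(c*p[0]-s*p[1])/1e3,x[1]+(s*p[0]+c*p[1])/1e3,p[2]/1e3],w["tp"],w["er"]))
tgt([.39,-.238,.26],[180,0,186])
E
```

```text
[0.4975 0.2136 0.2956] 16.93786461429877
[[ 0.131  -0.4275  0.0339  0.2823 -0.4684  0.4075]
 [ 3.6812  4.5207 -0.2961 -0.4628 -0.5618 -0.6038]]
(-45, 0, 66) [[311.4467 222.728 ]]
(-75, 50, 50) [[369.1031 186.1715]]
(-75, -50, 50) [[255.2391 183.9651]]
(41, 0, 73) [[309.8777 316.6318]]
(58, 13, 73) [[323.7741 333.5771]]
shift [ 0.1839 -0.4021 -0.0006] rot [ 0.01 -0.02 12.05] |d| 0.442
```

The bay and the bridge mouth agree with the fit: lamp at (0.4975, 0.2136), yaw 17°. Now I'll go to the cover.

Converted, -0.25 m is -12.5, -0.2 m is -10, 3 degrees is 0.6.

Emit:
shift_gripper(offsets="1.15 -2.5 0 0 0 0.6 0.06;2.3 -5 0 0 0 1.2 0.06;3.45 -7.5 0 0 0 1.8 0.06;4.6 -10 0 0 0 2.4 0.06;5.75 -12.5 0 0 0 2.4 0.06")

```text
time_s: 2.08
tool_pos: [0.4081, -0.0731, 0.2597]
eef_rot: [-180.0, 0.1, -173.9]
ft_force: [1.1, 0.2, -0.1]
opening: 0.0602
finger_force: 0.0
```

Emit:
shift_gripper(offsets="1.15 -2.5 0 0 0 0 0.06;2.3 -5 0 0 0 0 0.06;3.45 -7.6 0 0 0 0 0.06;3.45 -7.6 0 0 0 0 0.06;3.45 -7.6 0 0 0 0 0.06")

```text
time_s: 2.7
tool_pos: [0.3563, -0.2298, 0.2594]
eef_rot: [180.0, 0.0, -174.0]
ft_force: [0.9, 0.3, 0.5]
opening: 0.06
finger_force: 0.0
```

```bash
python3 snap.py wrist w2; python3 - <<'E'
import cv2
im=cv2.imread("pics/w2.png")[100:400,120:520]
cv2.imwrite("pics/c3.png",cv2.resize(im,None,fx=2,fy=2,interpolation=cv2.INTER_CUBIC))
E
```

```text
[ 0.3562618  -0.22975367  0.25944618] [ 1.79987398e+02  1.29952118e-02 -1.73968180e+02]
```

View pics/c3.png

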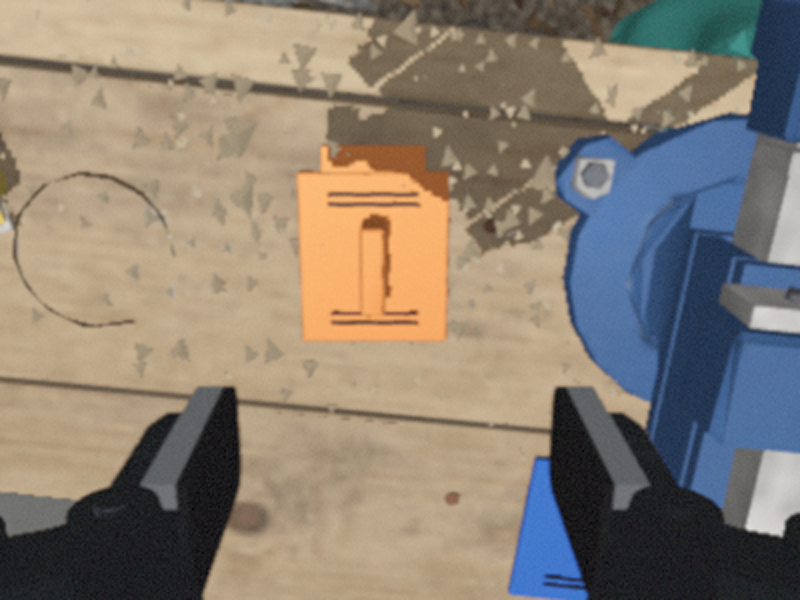

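```bash
python3 - <<'E'
from h import *
np.set_printoptions(precision=4,suppress=True)
w=np.load("pics/w2.npy",allow_pickle=True).item()
P=[(0,-26,4),(0,26,4),(13,-38,5),(13,38,5),(103,-38,5),(103,38,5)]
q=[(280,173.5),(333,173),(268.5,185.5),(344,185),(271.5,270.5),(343,270.5)]
x,r=fit([(w,w["tp"],w["er"],P,q)],(.335,-.244,.1));y=np.degrees(x[2]);print(x,y);print(r.T)
p=[x[0]+.058*np.cos(x[2]),x[1]+.058*np.sin(x[2])]
print(p);tgt(p+[.06],[180,0,180+y]);tgt(p+[.016],[180,0,180+y])
E
```

```text
[ 0.336  -0.2426  0.1081] 6.195088734636304
[[-0.008  -0.3302 -0.2889  0.6605 -0.0995  0.1544]
 [-0.7922 -0.407   0.5032  0.8368  0.0467 -0.1075]]
[np.float64(0.3936820684293318), np.float64(-0.23636000200613247)]
shift [-0.0362 -0.0109  0.1995] rot [ 0.01  0.01 -0.1 ] |d| 0.203
shift [-0.0362 -0.0109  0.2435] rot [ 0.01  0.01 -0.1 ] |d| 0.246
```

Converted, 0.225 m is 11.25, 0.2 m is 10.

Emit:
shift_gripper(offsets="-1 -0.3 2.75 0 0 0 0.05;-1.8 -0.55 5.5 0 0 0 0.05;-1.8 -0.55 8.25 0 0 0 0.05;-1.8 -0.55 10 0 0 0 0.05;-1.8 -0.55 11.25 0 0 0 0.05")

```text
time_s: 3.38
tool_pos: [0.3936, -0.236, 0.0331]
eef_rot: [179.9, -0.0, -173.8]
ft_force: [0.4, -0.7, 0.4]
opening: 0.0504
finger_force: 0.0
```

```bash
python3 -c "
from h import *
tgt([.3937,-.2364,.016],[180,0,186.2])"
```

```text
shift [-0.0001 -0.0004  0.0171] rot [ 0.06 -0.04 -0.04] |d| 0.017
```

Emit:
shift_gripper(offsets="0 0 0.5 0 0 0 0.04;0 0 0.875 0 0 0 0.03;0 0 0.875 0 0 0 0.03;0 0 0.875 0 0 0 0.006;0 0 0.875 0 0 0 0", squeeze=90)

```text
time_s: 4.0
tool_pos: [0.3935, -0.2382, 0.0178]
eef_rot: [-179.9, 0.1, -174.0]
ft_force: [-0.6, 1.2, 5.5]
opening: 0.01
finger_force: 88.6
```

Emit:
shift_gripper(offsets="0 0 0 0 0 0 0;0 0 0 0 0 0 0;0 0 -0.2 0 0 0 0")

```text
time_s: 4.38
tool_pos: [0.3933, -0.238, 0.0213]
eef_rot: [-180.0, 0.0, -174.0]
ft_force: [-0.4, 0.2, -1.3]
opening: 0.0099
finger_force: 87.9
```

Emit:
shift_gripper(offsets="0 0 -2.5 0 0 0 0;0 0 -5 0 0 0 0;0 0 -7.5 0 -1 0 0;0 0 -10 0 -2.2 0 0;0 0 -12.75 0 -3.4 0 0")

```text
time_s: 5.0
tool_pos: [0.3929, -0.2374, 0.2779]
eef_rot: [-180.0, 17.2, -173.9]
ft_force: [0.9, -1.2, -1.3]
opening: 0.01
finger_force: 88.1
```

```bash
python3 - <<'E'
import sys;sys.path.insert(0,'.')
from snap import *
import numpy as np
for c in("scene","side"): snap(c,c+"2")
a=cv2.imread("pics/scene2.png");b=cv2.imread("pics/side2.png")
from workcell import manip
s=manip.get_state();R=Ro.from_euler("xyz",s["eef_rot"],degrees=True)
C=R*Ro.from_euler("x",180,degrees=True)*Ro.from_euler("z",180,degrees=True)
# cover pose: axes C, TCP at (58,0,17.5)
out=[]
for n in("scene","side"):
    f=np.load(f"pics/{n}2.npy",allow_pickle=True).item()
    P=np.array([(103,38,5),(103,-38,5),(13,38,5),(13,-38,5),(0,26,2),(0,-26,2)])/1e3-[.058,0,.0175]
    q=proj(f,C.apply(P)+s["tool_pos"]);c=q.mean(0).astype(int)
    im=cv2.imread(f"pics/{n}2.png")
    x,y=max(c[0]-50,0),max(c[1]-60,0)
    im=cv2.resize(im[y:y+120,x:x+100],(400,480),interpolation=cv2.INTER_CUBIC)
    for p in q: cv2.circle(im,tuple(int(v) for v in (p-[x,y])*4),4,(255,255,0),1)
    out.append(im)
cv2.imwrite("pics/c4.png",np.hstack(out))
E
```

```text
[ 0.39290897 -0.23742751  0.27786602] [-179.96715706   17.19542336 -173.94430356]
[ 0.39381061 -0.23889772  0.28454909] [-179.38558554   17.7579768  -173.77602379]
```

View pics/c4.png

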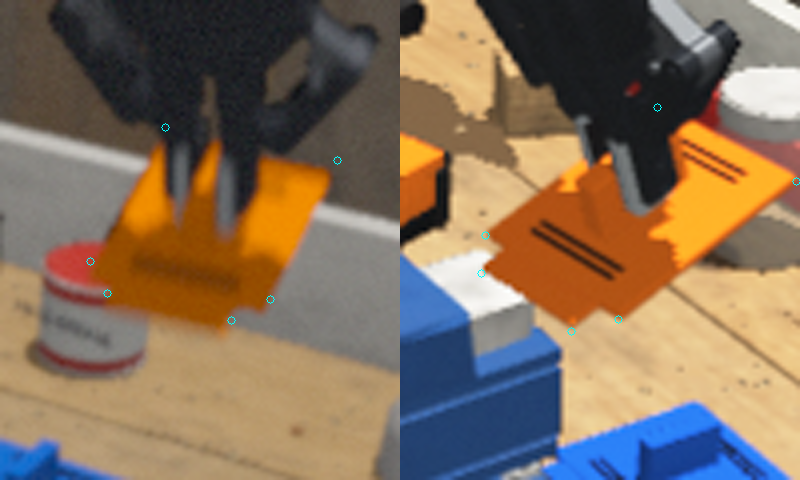

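The overlay matches within about 2 px, so the cover is held as modelled, tilted 17°. Next I'll carry it above the lamp.

```bash
cat >> h.py <<'E'
LAMP=(.4975,.2136,np.radians(16.94));G=np.array([.058,0,.0175])
FL=Ro.from_euler("xz",[180,180],degrees=True)
def ctgt(x,y,z,tilt,dyaw=0):
    L=Ro.from_euler("z",LAMP[2]);C=L*Ro.from_euler("z",dyaw,degrees=True)*Ro.from_euler("y",-tilt,degrees=True)
    p=np.array([LAMP[0],LAMP[1],0])+L.apply(np.array([x,y,z])/1e3)+C.apply(G)
    tgt(p,(C*FL).as_euler("xyz",degrees=True))
def cnow():
    from workcell import manip
    s=manip.get_state();L=Ro.from_euler("z",LAMP[2]);C=Ro.from_euler("xyz",s["eef_rot"],degrees=True)*FL.inv()
    print("cover in lamp mm",np.round(1e3*L.inv().apply(s["tool_pos"]-C.apply(G)-[LAMP[0],LAMP[1],0]),1),np.round((L.inv()*C).as_rotvec(degrees=True),1),"F lamp",np.round(L.inv().apply(s["ft_force"]),1))
E
python3 -c "
from h import *
cnow();ctgt(-10,0,170,17.5)"
```

```text
cover in lamp mm [-280.8 -393.4  247.1] [ -2.2 -17.3 -10.8] F lamp [ 1.  -1.1 -1.5]
shift [-0.1592  0.4478  0.1265] rot [ -3.79  -0.14 -10.35] |d| 0.492
```

```bash
python3 -c "
from h import *
ctgt(-10,0,247,17.5)"
```

```text
shift [-0.1822  0.4472  0.053 ] rot [ -3.79  -0.14 -10.35] |d| 0.486
```

Emit:
shift_gripper(offsets="-1.05 2.65 0.3 0 0 -0.2 0;-2.15 5.3 0.6 -0.2 0 -0.6 0;-3.25 8 0.95 -0.2 0 -0.8 0;-4.35 10.65 1.25 -0.4 0 -1 0;-5.45 13.3 1.6 -0.5 0 -1.3 0")

```text
time_s: 5.72
tool_pos: [0.4783, 0.0404, 0.2767]
eef_rot: [179.5, 17.0, -167.2]
ft_force: [1.6, -1.1, -0.3]
opening: 0.0101
finger_force: 88.3
```

```bash
python3 -c "
from h import *
ctgt(-10,0,247,17.5)"
```

```text
shift [-0.0942  0.1673  0.0256] rot [-0.71 -0.5  -3.92] |d| 0.194
```

Converted, 0.167 m is 8.35, 0.16 m is 8, -3.9 degrees is -0.78.

Emit:
shift_gripper(offsets="-1.5 2.65 0.4 0 0 -0.2 0;-3 5.3 0.8 0 0 -0.6 0;-4.5 8 1.25 -0.14 -0.1 -0.78 0;-4.7 8.35 1.3 -0.14 -0.1 -0.78 0;-4.7 8.35 1.3 -0.14 -0.1 -0.78 0")

```text
time_s: 6.35
tool_pos: [0.5356, 0.2231, 0.2804]
eef_rot: [-180.0, 17.4, -163.1]
ft_force: [0.1, 0.2, -1.0]
opening: 0.0102
finger_force: 88.3
```

```bash
python3 -c "
from h import *
cnow();ctgt(-10,0,100,17.5);ctgt(-15,0,75,17.5)"
```

```text
cover in lamp mm [-10.9  -2.  246.3] [ -0.  -17.4  -0. ] F lamp [ 0.1  0.2 -1. ]
shift [0.0431 0.002  0.1398] rot [-0.03 -0.05  0.  ] |d| 0.146
shift [0.0553 0.002  0.1621] rot [-0.03 -0.05  0.  ] |d| 0.171
```

Converted, 0.162 m is 8.1, 0.14 m is 7.

Emit:
shift_gripper(offsets="0.65 0.1 2.25 0 0 0 0;1.35 0.1 4.5 0 0 0 0;2.15 0.1 7 0 0 0 0;2.75 0.1 8.1 0 0 0 0;2.75 0.1 8.1 0 0 0 0")

```text
time_s: 6.98
tool_pos: [0.531, 0.2222, 0.1088]
eef_rot: [180.0, 17.3, -163.2]
ft_force: [-0.7, -0.6, -1.0]
opening: 0.0099
finger_force: 88.3
```

```bash
python3 - <<'E'
from snap import *
snap("side","side3");snap("wrist","w3")
b=cv2.resize(cv2.imread("pics/side3.png")[95:215,245:345],(400,480),interpolation=cv2.INTER_CUBIC)
a=cv2.imread("pics/w3.png")[40:400,170:470];a=cv2.resize(a,(400,480))
cv2.imwrite("pics/c5.png",np.hstack([b,a]))
cnow();ctgt(-44,0,54,17.5);ctgt(-57,0,53,17.5)
E
```

```text
[0.53100166 0.22221286 0.10883202] [ 179.99424139   17.312701   -163.23721496]
[0.53213019 0.22268628 0.11051827] [-179.9838779    17.51954186 -163.21011473]
cover in lamp mm [-13.5  -1.1  77.2] [ -0.  -17.6  -0.1] F lamp [-0.3 -0.6 -0.5]
shift [0.036  0.0011 0.013 ] rot [-0.07  0.15 -0.12] |d| 0.038
shift [0.0487 0.0011 0.01  ] rot [-0.07  0.15 -0.12] |d| 0.05
```

View pics/c5.png

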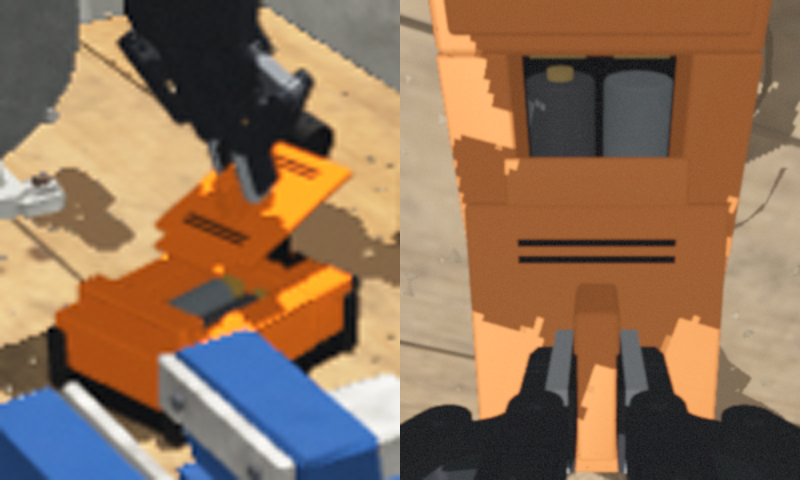

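The side view shows the cover over the lamp, back raised. In the wrist view the lip's front edge runs (505–687, 157) and is centred on the bay (523–678, 58) to within about 1 mm. I'll check these against the prediction.

```bash
python3 - <<'E'
from h import *
w=np.load("pics/w3.npy",allow_pickle=True).item()
C=Ro.from_euler("xyz",w["er"],degrees=True)*FL.inv()
print("lip",proj(w,C.apply(np.array([[0,-.026,.004],[0,.026,.004]])-G)+w["tp"],w["tp"],w["er"]),"obs 248.8,157.8 385.3,157.8")
L=Ro.from_euler("z",LAMP[2])
print("bay",proj(w,L.apply([[-.036,-.028,.05],[-.036,.028,.05],[-.045,0,.066]])+[LAMP[0],LAMP[1],0],w["tp"],w["er"]),"obs 262,82.5 379,82.5; mouth edge 79")
E
```

```text
lip [[247.55491556 157.90307273]
 [387.36410276 157.99356773]] obs 248.8,157.8 385.3,157.8
bay [[251.50852371  81.0900897 ]
 [389.48856588  80.79523216]
 [320.84813786  65.08208559]] obs 262,82.5 379,82.5; mouth edge 79
```

Emit:
shift_gripper(offsets="0.9 0.05 0.35 0 0 0 0;1.8 0.05 0.65 0 0 0 0;2 0.05 0.6 0 0 0 0;2.15 0.05 0.575 0 0 0 0;2.15 0.05 0.575 0 0 0 0")

```text
time_s: 7.7
tool_pos: [0.4965, 0.214, 0.0871]
eef_rot: [-180.0, 17.6, -163.1]
ft_force: [-0.2, 0.8, -0.5]
opening: 0.0102
finger_force: 88.3
```

```bash
python3 -c "
from h import *
cnow();ctgt(-57,0,53,17.5);ctgt(-58,0,52,17.5)"
```

```text
cover in lamp mm [-50.9   0.7  52.8] [ -0.  -17.6  -0.1] F lamp [ 0.   0.8 -0.5]
shift [ 0.0058 -0.0007 -0.0019] rot [-0.04  0.15 -0.06] |d| 0.006
shift [ 0.007  -0.0007 -0.0012] rot [-0.04  0.15 -0.06] |d| 0.007
```

Emit:
shift_gripper(offsets="0.1 -0.025 -0.035 0 0 0 0;0.2 -0.035 -0.065 0 0 0 0;0.3 -0.035 -0.09 0 0 0 0;0.375 -0.035 -0.09 0 0 0 0;0.375 -0.035 -0.09 0 0 0 0", squeeze=110)

```text
time_s: 8.32
tool_pos: [0.4913, 0.2116, 0.087]
eef_rot: [-180.0, 18.0, -163.2]
ft_force: [8.0, 4.4, -3.0]
opening: 0.0093
finger_force: 111.0
```

```bash
python3 -c "
from h import *
cnow()"; python3 snap.py side side4; python3 - <<'E'
import cv2
b=cv2.resize(cv2.imread("pics/side4.png")[115:205,245:345],(800,600*9//9*720//720),interpolation=cv2.INTER_CUBIC)
cv2.imwrite("pics/c6.png",b[:600])
E
```

```text
cover in lamp mm [-56.2   0.   52.5] [ -0.  -18.   -0.1] F lamp [ 8.9  1.9 -3. ]
[0.49133432 0.21163667 0.08701957] [-179.98274112   17.97266399 -163.16289417]
```

View pics/c6.png

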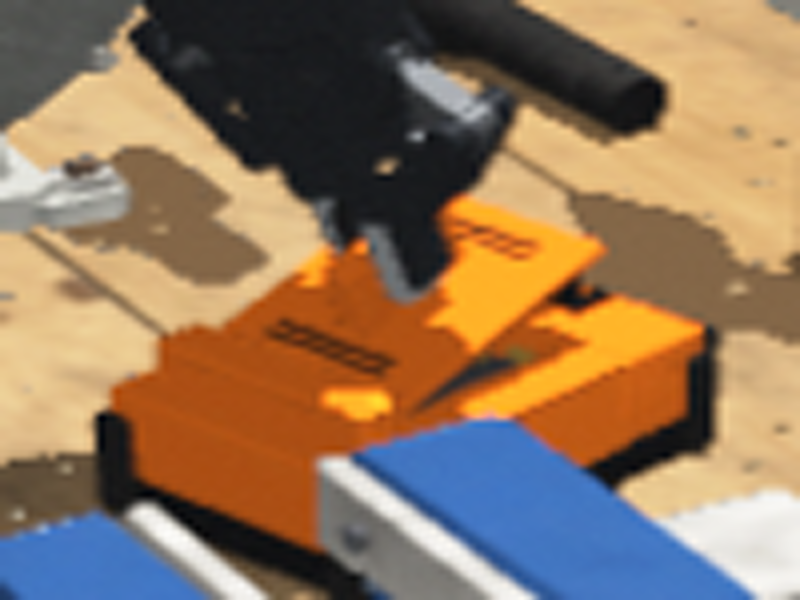

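Lip is in the slot, back edge raised clear over the catch, with light contact of 9 N on the cheeks. Now the pivot.

```bash
python3 -c "
from h import *
for t in (15,12,9,6,3,0,-1): print(t);ctgt(-56,0,50.5+2*t/18,t)"
```

```text
15
shift [-0.0009  0.0001  0.0034] rot [-0.05  2.97 -0.1 ] |d| 0.004
12
shift [-0.0015  0.0001  0.0068] rot [-0.04  5.97 -0.1 ] |d| 0.007
9
shift [-0.0019  0.0001  0.0102] rot [-0.04  8.97 -0.1 ] |d| 0.01
6
shift [-0.0022  0.0001  0.0137] rot [-0.04 11.97 -0.1 ] |d| 0.014
3
shift [-0.0023  0.0001  0.0172] rot [-0.04 14.97 -0.1 ] |d| 0.017
0
shift [-0.0022  0.0001  0.0207] rot [-0.03 17.97 -0.1 ] |d| 0.021
-1
shift [-0.0021  0.0001  0.0218] rot [-0.03 18.97 -0.1 ] |d| 0.022
```

Emit:
shift_gripper(offsets="-0.045 0 0.17 0 0.6 0 0;-0.075 0 0.34 0 1.2 0 0;-0.095 0 0.51 0 1.8 0 0;-0.095 0 0.51 0 1.8 0 0")

```text
time_s: 8.88
tool_pos: [0.4953, 0.2127, 0.0772]
eef_rot: [-180.0, 8.8, -163.1]
ft_force: [6.8, 1.4, 2.7]
opening: 0.0095
finger_force: 111.8
```

```bash
python3 -c "
from h import *
cnow()
for t in (6,3,0,-1.5): print(t);ctgt(-56.5,0,50.5+2*t/18,t)"
```

```text
cover in lamp mm [-57.   -0.2  51. ] [-0.  -8.8 -0.1] F lamp [ 6.9 -0.6  2.7]
6
shift [-0.0013  0.0002  0.0028] rot [-0.04  2.8  -0.06] |d| 0.003
3
shift [-0.0019  0.0002  0.0062] rot [-0.04  5.8  -0.07] |d| 0.006
0
shift [-0.0024  0.0002  0.0097] rot [-0.04  8.8  -0.07] |d| 0.01
-1.5
shift [-0.0025  0.0002  0.0114] rot [-0.04 10.3  -0.07] |d| 0.012
```

Converted, 0.0095 m is 0.475, 0.0062 m is 0.31, 9 degrees is 1.8.

Emit:
shift_gripper(offsets="-0.05 0 0.14 0 0.6 0 0;-0.075 0 0.31 0 1.2 0 0;-0.09 0 0.475 0 1.8 0 0;-0.09 0 0.475 0 1.8 0 0")

```text
time_s: 9.38
tool_pos: [0.498, 0.2136, 0.0679]
eef_rot: [-180.0, -0.2, -163.1]
ft_force: [8.5, 1.3, 1.2]
opening: 0.0091
finger_force: 112.0
```

```bash
python3 -c "
from h import *
cnow()"; python3 snap.py side side5; python3 - <<'E'
import cv2
b=cv2.resize(cv2.imread("pics/side5.png")[125:200,250:350],(800,600),interpolation=cv2.INTER_CUBIC)
cv2.imwrite("pics/c7.png",b)
E
```

```text
cover in lamp mm [-57.6  -0.1  50.6] [-0.   0.2 -0.1] F lamp [ 8.5 -1.3  1.2]
[0.49796466 0.21355596 0.06788511] [-179.97142126   -0.19543501 -163.12782846]
```

View pics/c7.png

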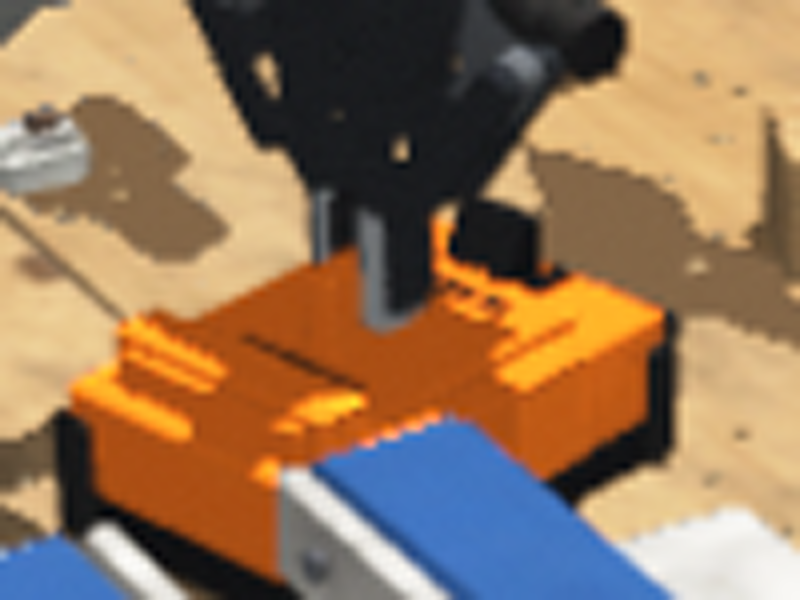

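The cover looks almost flat, with its back edge at or under the catch (490,240). I'll press slightly further to be sure it snaps.

Emit:
shift_gripper(offsets="0 0 0.05 0 0.2 0 0;0 0 0.1 0 0.4 0 0;0 0 0.15 0 0.6 0 0;0 0 0.15 0 0.6 0 0")

```text
time_s: 9.93
tool_pos: [0.4975, 0.2135, 0.0676]
eef_rot: [-180.0, -3.1, -163.1]
ft_force: [-2.5, -2.1, 27.3]
opening: 0.0094
finger_force: 116.6
```

```bash
python3 -c "
from h import *
cnow();from workcell import manip;print(manip.get_state()['torque'])"
```

```text
cover in lamp mm [-58.9  -0.1  53.2] [-0.   3.1 -0.1] F lamp [-3.  -1.3 27.3]
[-0.13426297  0.2908827  -0.18611559]
```

Emit:
shift_gripper(offsets="0 0 -0.1 0 0 0 0;0 0 -0.1 0 0 0 0.03;0 0 -0.1 0 0 0 0.04;0 0 -0.1 0 0 0 0.04;0 0 -0.5 0 0 0 0.04", squeeze=20)

```text
time_s: 10.55
tool_pos: [0.4963, 0.2135, 0.074]
eef_rot: [180.0, -3.6, -163.1]
ft_force: [0.7, 0.3, 0.3]
opening: 0.0402
finger_force: 0.0
```

Emit:
shift_gripper(offsets="0 0 -1.5 0 0 0 0.04;0 0 -3.5 0 0 0 0.04;0 0 -6 0 -0.6 0 0.04;0 0 -8 0 -0.6 0 0.04;0 0 -8 0 -0.6 0 0.04")

```text
time_s: 11.18
tool_pos: [0.507, 0.2166, 0.2375]
eef_rot: [-180.0, -0.1, -163.1]
ft_force: [-0.0, 0.2, -0.8]
opening: 0.0402
finger_force: 0.0
```

```bash
python3 - <<'E'
from snap import *
snap("side","side6");snap("wrist","w6")
b=cv2.resize(cv2.imread("pics/side6.png")[125:200,250:325],(400,400),interpolation=cv2.INTER_CUBIC)
a=cv2.imread("pics/w6.png")[150:400,200:450];a=cv2.resize(a,(400,400),interpolation=cv2.INTER_CUBIC)
cv2.imwrite("pics/c8.png",np.hstack([b,a]))
E
```

```text
[0.50701674 0.21657394 0.23747855] [-1.79958863e+02 -7.69467927e-02 -1.63116316e+02]
[0.50620135 0.21640063 0.23517223] [-179.98478085   -0.32573085 -163.11689399]
```

View pics/c8.png

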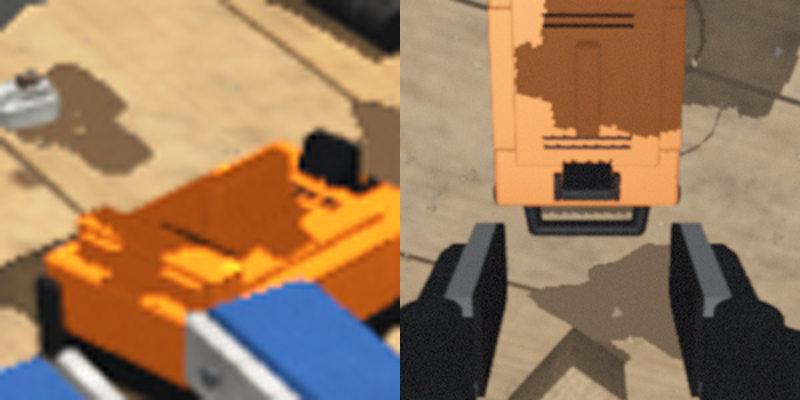

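The wrist view shows the cover flat between the bay edges, with its back edge (517–660, 165) under the catch nose (590,162). I'll check these numbers against the shut pose before handing in.

```bash
python3 - <<'E'
from h import *
w=np.load("pics/w6.npy",allow_pickle=True).item();L=Ro.from_euler("z",LAMP[2])
pr=lambda P:(proj(w,L.apply(np.array(P)/1e3)+[LAMP[0],LAMP[1],0],w["tp"],w["er"])-[200,150])*1.6+[400,0]
print(np.round(pr([(45,-38,55),(45,38,55),(45,-38,65),(45,38,65),(36,-6,50),(-58+80,0,80),(75,-50,50),(75,50,50)]),1))
w1=np.load("pics/w1.npy",allow_pickle=True).item()
# catch nose/back columns at rest (w1) -> x at z=73, and now
from scipy.optimize import brentq
for f,ys in((w1,(310.4,328)),(w,(150+162/1.6,150+188/1.6))):
    for y in ys: print(round(brentq(lambda x:proj(f,L.apply([x,0,.073])+[LAMP[0],LAMP[1],0],f["tp"],f["er"])[0,1]-y,0,.1)*1e3,1))
E
```

```text
[[515.6 165.9]
 [659.3 165.9]
 [513.5 172.2]
 [661.5 172.1]
 [576.2 146.8]
 [587.4 137.2]
 [496.5 214.7]
 [678.5 214.7]]
34.8
52.5
36.9
50.7
```

The back edge is where a cover lying flat should be (row 165 seen, 165.9 predicted, against 172 if raised 10 mm). The catch is at its rest position within reading error.

```bash
python3 -c "
from workcell import manip
print(manip.job_done())"
```

```text
the job is handed in; nothing more can be done
None
```

The job is handed in: the orange cover is hooked under the bridge, measured shut flat with the catch at rest (within about 2 mm), and released at about 11 s; the blue cover was never touched, and no verdict was returned.

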